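# Meter cans from a gated pantry hopper into a tray

## Task

Push the open grey tray fully home, straight under the can hopper, until it is against the stop at the back. Then slide the hopper's bottom gate open just far enough to let down into the tray all the cans from the rightmost lane up to and including the lane marked by the round paddle, keeping the cans in the lanes beyond it in the hopper, and slide the gate fully shut again. Leave the other things on the table where they are.

Things in the scene. Friction and masses are not known exactly. Their poses are not given: they have to be found in the camera images.
- hopper: Fixed can hopper, clear plastic, 248 mm long (y), walls 139 to 250 mm up, no floor but the gate. Origin on the table under its middle; x away from the robot, y to the robot's left along the row of four lanes, each 56 (y) by 86 mm (x), centres at x = 0, y = -90 (lane 1, rightmost), -30, +30, +90. Open at front and sides below z = 125; gate runners reach left to y = +376 at z 125 to 131.
- ledge_edge (a point): Middle of the front lower edge of the plywood ledge that runs along the hopper's whole front, above the gate's pull: hopper x -97 to -47 mm, underside 228 mm and top 246 mm above the table. An upright gripper does not fit over the pull below it; one leaning back towards the robot by about 40 degrees does. Axes as the hopper's.
- gate (a joint): Opening q (m) of the bottom gate, a plate sliding to hopper +y, top 135 mm up: 0 shut (stop) to 0.245. Its right, opening edge is at hopper y = -0.122 + q: lane 1 is clear at 0.060, lanes 1-2 at 0.120, 1-3 at 0.180. Cans drop once their lane is all but clear; those of the next lane start to drop about 25 mm further. Starts 0 to 15 mm open; 2 to 3 N friction, stays where left.
- gate_pull (a point): Grip point of the gate's pull: an upright aluminium fin, 14 mm thick (hopper y), 132 to 162 mm above the table, sticking out to the front from hopper x = -48 to -118 mm. The point is mid thickness, 147 mm up, at hopper x = -100 mm, y = -90 mm + gate opening. Axes as the hopper's.
- tray: Loose open grey plastic tray, 170 (x) by 310 (y) by 80 mm high, walls 5 mm, about 0.45 kg. Origin under the middle of its floor. Starts on the table before the hopper, 65 to 105 mm out, a little askew. Fully home its rear wall is against the stop bar (60 mm high, at hopper x = +75 mm), parallel to it: origin at about hopper x = -10 mm, y = 0.
- tray_pull (a point): Grip point of the tray's pull: an upright grey fin in the middle of its front wall, 14 mm thick (tray y), from 20 to 75 mm above the table, from the front wall (tray x = -85 mm) out to x = -155 mm. The point is at tray x = -135 mm, y = 0, 50 mm up. With the tray home, a gripper here clears the gate pull if it leans back some 25 degrees. Axes as the tray's.
- paddle: White marker with a round tilted disc (46 mm across, 62 mm tall in all), fixed on the hopper's ledge in front of lane 1, 2 or 3: it marks the last lane to empty. Origin at the middle of its foot, at hopper x = -75 mm and the lane's y. The other lanes have flat oblong tags, 24 by 40 by 8 mm.
- can1_low: Lower can of lane 1: a paper-wrapped steel can, 52 mm across, 80 mm long, about 0.15 kg, lying with its axis (its x) along hopper x. Origin at its centre; in the hopper 161 mm above the table.
- can1_top: Upper can of lane 1: a paper-wrapped steel can, 52 mm across, 80 mm long, about 0.15 kg, lying with its axis (its x) along hopper x. Origin at its centre; in the hopper 213 mm above the table.
- can2_low: Lower can of lane 2: a paper-wrapped steel can, 52 mm across, 80 mm long, about 0.15 kg, lying with its axis (its x) along hopper x. Origin at its centre; in the hopper 161 mm above the table.
- can2_top: Upper can of lane 2: a paper-wrapped steel can, 52 mm across, 80 mm long, about 0.15 kg, lying with its axis (its x) along hopper x. Origin at its centre; in the hopper 213 mm above the table.
- can3_low: Lower can of lane 3: a paper-wrapped steel can, 52 mm across, 80 mm long, about 0.15 kg, lying with its axis (its x) along hopper x. Origin at its centre; in the hopper 161 mm above the table.
- can3_top: Upper can of lane 3: a paper-wrapped steel can, 52 mm across, 80 mm long, about 0.15 kg, lying with its axis (its x) along hopper x. Origin at its centre; in the hopper 213 mm above the table.
- can4_low: Lower can of lane 4: a paper-wrapped steel can, 52 mm across, 80 mm long, about 0.15 kg, lying with its axis (its x) along hopper x. Origin at its centre; in the hopper 161 mm above the table.
- can4_top: Upper can of lane 4: a paper-wrapped steel can, 52 mm across, 80 mm long, about 0.15 kg, lying with its axis (its x) along hopper x. Origin at its centre; in the hopper 213 mm above the table.
- jar: Bystander: lidded jar, 80 mm across, 110 mm tall, right of the tray. Origin under its foot.
- bottle: Bystander: bottle, 68 mm across, 200 mm tall, right of the hopper. Origin under its foot.
- tin: Bystander: low tin, 100 mm across, 62 mm tall, left of the hopper, below the gate runners. Origin under its foot.
- carton: Bystander: cardboard carton, 75 by 130 by 55 mm high, left of the tray. Origin under its middle.
- spoon: Bystander: steel spoon with a wooden handle, lying on the table at the front right. Origin near its middle.
Things that resemble listed ones, but are neither listed nor needed, are in the scene too. Leave any turquoise look-alike of the can2_top alone. What is shaped like the can3_top but pink is not meant.

How it is judged:
On the way, in this order (a step that is already met when the one before it is completed fails the run):
1. the tray is home under the hopper, all cans still in it (x of tray in the frame of hopper between -0.033 and -0.005 m and y of tray in the frame of hopper between -0.03 and 0.03 m and angle between the x axis of tray and the x axis of hopper, either way round below 0.1 rad and height (world z) of can1_low between 0.15 and 0.26 m and height (world z) of can1_top between 0.15 and 0.26 m and height (world z) of can2_low between 0.15 and 0.26 m and height (world z) of can2_top between 0.15 and 0.26 m and height (world z) of can3_low between 0.15 and 0.26 m and height (world z) of can3_top between 0.15 and 0.26 m and height (world z) of can4_low between 0.15 and 0.26 m and height (world z) of can4_top between 0.15 and 0.26 m), for 0.2 s.
2. the gate has been drawn open and all the cans of the lanes up to the paddle's are in the tray (value of joint gate above 0.05 m and x of can1_low in the frame of tray between -0.085 and 0.085 m and y of can1_low in the frame of tray between -0.155 and 0.155 m and z of can1_low in the frame of tray between 0 and 0.11 m and x of can1_top in the frame of tray between -0.085 and 0.085 m and y of can1_top in the frame of tray between -0.155 and 0.155 m and z of can1_top in the frame of tray between 0 and 0.11 m and (y of paddle in the frame of hopper below -0.06 m or ((x of can2_low in the frame of tray between -0.085 and 0.085 m and y of can2_low in the frame of tray between -0.155 and 0.155 m and z of can2_low in the frame of tray between 0 and 0.11 m) and (x of can2_top in the frame of tray between -0.085 and 0.085 m and y of can2_top in the frame of tray between -0.155 and 0.155 m and z of can2_top in the frame of tray between 0 and 0.11 m))) and (y of paddle in the frame of hopper below 0 m or ((x of can3_low in the frame of tray between -0.085 and 0.085 m and y of can3_low in the frame of tray between -0.155 and 0.155 m and z of can3_low in the frame of tray between 0 and 0.11 m) and (x of can3_top in the frame of tray between -0.085 and 0.085 m and y of can3_top in the frame of tray between -0.155 and 0.155 m and z of can3_top in the frame of tray between 0 and 0.11 m)))), for 0.2 s.
At the end, for the whole second after the job is handed in: The tray stands home under the hopper (within 23 mm of the stop, 30 mm sideways and 0.1 rad); both cans of every lane from the rightmost to the paddle's lie in it; both cans of every lane beyond are still in the hopper; the gate is shut (under 6 mm open); all is at rest (x of tray in the frame of hopper between -0.033 and -0.005 m and y of tray in the frame of hopper between -0.03 and 0.03 m and angle between the x axis of tray and the x axis of hopper, either way round below 0.1 rad and x of can1_low in the frame of tray between -0.085 and 0.085 m and y of can1_low in the frame of tray between -0.155 and 0.155 m and z of can1_low in the frame of tray between 0 and 0.11 m and x of can1_top in the frame of tray between -0.085 and 0.085 m and y of can1_top in the frame of tray between -0.155 and 0.155 m and z of can1_top in the frame of tray between 0 and 0.11 m and (y of paddle in the frame of hopper below -0.06 m or ((x of can2_low in the frame of tray between -0.085 and 0.085 m and y of can2_low in the frame of tray between -0.155 and 0.155 m and z of can2_low in the frame of tray between 0 and 0.11 m) and (x of can2_top in the frame of tray between -0.085 and 0.085 m and y of can2_top in the frame of tray between -0.155 and 0.155 m and z of can2_top in the frame of tray between 0 and 0.11 m))) and (y of paddle in the frame of hopper below 0 m or ((x of can3_low in the frame of tray between -0.085 and 0.085 m and y of can3_low in the frame of tray between -0.155 and 0.155 m and z of can3_low in the frame of tray between 0 and 0.11 m) and (x of can3_top in the frame of tray between -0.085 and 0.085 m and y of can3_top in the frame of tray between -0.155 and 0.155 m and z of can3_top in the frame of tray between 0 and 0.11 m))) and height (world z) of can4_low between 0.15 and 0.26 m and height (world z) of can4_top between 0.15 and 0.26 m and (y of paddle in the frame of hopper above 0 m or (height (world z) of can3_low between 0.15 and 0.26 m and height (world z) of can3_top between 0.15 and 0.26 m)) and (y of paddle in the frame of hopper above -0.06 m or (height (world z) of can2_low between 0.15 and 0.26 m and height (world z) of can2_top between 0.15 and 0.26 m)) and value of joint gate below 0.006 m and linear speed of tray below 0.02 m/s and linear speed of each of can1_low, can1_top, can2_low, can2_top, can3_low, can3_top, can4_low, can4_top below 0.03 m/s); the robot touches nothing.
It fails at once if the jar is pushed more than 20 mm or tipped (distance of jar from where it was at the start of the episode above 0.02 m or angle between jar's own z axis and vertical above 0.4 rad).
It fails at once if the bottle is pushed more than 20 mm or tipped (distance of bottle from where it was at the start of the episode above 0.02 m or angle between bottle's own z axis and vertical above 0.4 rad).
It fails at once if the tin is pushed more than 20 mm or tipped (distance of tin from where it was at the start of the episode above 0.02 m or angle between tin's own z axis and vertical above 0.4 rad).
It fails at once if the carton is pushed more than 20 mm or tipped (distance of carton from where it was at the start of the episode above 0.02 m or angle between carton's own z axis and vertical above 0.4 rad).
It fails at once if the spoon is pushed more than 20 mm (distance of spoon from where it was at the start of the episode above 0.02 m).
It also fails if it takes over 61 s, if anything falls off the work surface, if the arm or the gripper's body presses on something with over 40 N, if the wrist force passes 120 N, or if a joint passes its speed limit or range.

## Robot

A 6-joint arm with a two-finger parallel gripper is mounted at the origin on the work surface. World frame = base frame: x ahead of the robot, y to its left, z up, the work surface at z = 0. Lengths are in m, angles in rad, forces in N, time in s.
With the tool pointing down it reaches from about 0.35 to 0.975 m from the base axis. Payload 4.9 kg.
Tool frame: the origin (TCP) lies at the very end of the fingers, on their centre line; the grasp point (between the pads) lies 19 mm behind it; z points along the fingers, y is the line along which they close (so a half turn about z gives the same grasp; the last joint's range is limited). The gripper opens to 85 mm and grips with 20 to 120 N. Pads are 22 mm wide; open, the fingers measure 114 mm over their backs; the gripper's body (76 mm by 85 mm) begins 54 mm behind the grasp point. The pads swing forward as they close: fully open they stand 13 mm farther back than shut.
Start: joints at [-1.324, 0.053, 1.613, -0, 1.476, -0.119], TCP at [0.224, -0.584, 0.231] pointing down, gripper open.
Joint ranges: [-3.01, 3.01], [-1.01, 2.22], [0.06, 2.58], [-1.02, 4.17], [0.09, 2.62], [-3.14, 3.14]. Speed limits (rad/s): [2.57, 2.57, 3.14, 3.14, 3.14, 3.14].

## Interface

Orientations are given as a unit quaternion [w, x, y, z].
In Python, from plant import * gives the robot as it stands.
- The arm moves only by the tool jog_arm, never from a script. Its argument "moves" is a list that holds one entry, the list of rows, each a list of 7 numbers: the finger opening in cm, from 0 to 8.54, then the shift along the tool's x, y, z in cm, then the turn, a rotation vector about the tool's x, y, z in rad. A call has 1 to 20 rows; each row shifts and turns the commanded pose from where the row before left it, along the tool's axes as they then stand; what a row does not reach is not made up. A row lasts 1/12 s, in which the tool goes at most 41.7 mm and 7.16 degrees, less where a joint would pass 70% of its speed; a pose out of reach is approached as far as the arm can. A call is refused whole if a number of a shift passes 4.17 or a number of a turn 0.125, either way. A call with a gripper value outside its range is refused whole. The fingers move at their own pace and stop on an object; the grip force is fixed at half the most. Time passes only in rows, so rows that do not move let the fingers close. It gives the time, the measured TCP pose, the force, the opening and the grip force at its end, in the units of the state.
- state(): the state, without advancing time (a new reading comes with each control period).
- grab_frame(name): name is "scene" or "top" or "wrist"; returns a dict with "color" (400x640x3 uint8, blue, green, red), "depth" (400x640 float32, m along the optical axis (not along the pixel's ray), 0 where there is no reading), "fx", "fy", "cx", "cy" (pixels), "R" (3x3) and "t" (3): a world point X has camera coordinates R X + t. Camera axes: x right, y down, z forward; pixel columns grow to the right and rows downward; lengths in m; the calibration is good to about 2 mm. A picture is of the moment at which its call begins.
- job_done(): hands the job in; it is judged then, once.
Trained networks look in a picture, given as the dict that the camera call returned (one of the last four; its "shot" number tells which), for a name from the list of things; names that differ only in an ending like _2 or _b are one class to them, and where a whole thing is asked for, a point or a joint stands for the part that bears it (a point fixed in the world has none). Each returns a list of dicts, best first, with "p" (0 to 1); they miss things now and then, are a little off and sometimes report something else, mostly with a low value. They report only what shows in the picture. A call takes as long as a camera call. They do not tell look-alikes from the thing itself.
- recognise(name, picture): "rect" ([centre column, centre row, width, height] in pixels, round what is visible of it).
- regions_of(name, picture): "pixels" (400x640 bool, what is visible of it) and "rect" ([centre column, centre row, width, height] in pixels, round what is visible of it).
The state is a dict: "time": time; "joint_pos": joint angles; "joint_vel": joint speeds; "joint_efforts": joint torques, N m; "tool_pos": TCP position; "tool_rot": TCP orientation; "contact_force": force on the tool from outside, world axes, zero at the start; "ft_torque": the same for the moment, N m; "gripper_width": opening from 0.0 (shut) to 1.0 (fully open); "grasp_force": force on a finger pad.
Only numpy, scipy, OpenCV 4.12 (cv2) and the standard library are available. Lean on these libraries where they do the work, as an engineer would, in place of code of your own. Each camera call takes 0.05 s, during which the arm holds its last target. There are 200 camera calls.

## Working session

There is one attempt and no reset: what is moved stays moved. The work goes in short steps, Python scripts to look and compute and a tool call to move; the robot and the scene stay as the last step left them, time stands still between calls to the robot, and variables do not carry over. Pictures are saved under pics/ and viewed, at most 10 in all, crops included, and the job is handed in when it is done.

Besides the shell and the picture viewer there is one more tool, called after "Call:" in YAML: its name, and indented under it one key for each argument. jog_arm: Moves the arm, as the interface text tells. Its arguments: {"type":"object","properties":{"moves":{"type":"array"}},"required":["moves"]}

```bash
mkdir -p pics; ls
cat > h.py <<'E'
from plant import *
import numpy as np, cv2
from scipy.spatial.transform import Rotation as Ro
def world(f,mask):
    v,u=np.nonzero(mask&(f["depth"]>0)); d=f["depth"][v,u]
    c=np.c_[(u-f["cx"])/f["fx"]*d,(v-f["cy"])/f["fy"]*d,d]
    return (c-f["t"])@np.asarray(f["R"])
def pix(f,X):
    c=np.asarray(f["R"])@np.asarray(X)+f["t"]; return f["fx"]*c[0]/c[2]+f["cx"],f["fy"]*c[1]/c[2]+f["cy"]
E
python3 - <<'E'
from h import *
fs={n:grab_frame(n) for n in("scene","top")}
for n,f in fs.items():
    cv2.imwrite(f"pics/{n}0.png",f["color"])
    for k in("paddle","gate_pull","tray_pull","tray","hopper","jar","bottle","tin","carton","spoon"):
        r=regions_of(k,f)[:3]
        for q in r:
            w=world(f,q["pixels"])
            print(n,k,round(q["p"],2),np.round(q["rect"]),np.round(np.median(w,0),3) if len(w) else None, np.round(np.percentile(w,[2,98],axis=0),3).tolist() if len(w) else None)
print(state())
E
```

```text
pics
scene paddle 0.78 [294. 212.  20.  23.] [ 0.659 -0.059  0.254] [[0.423, -0.077, -0.0], [0.671, 0.007, 0.307]]
scene tray_pull 0.71 [279. 256.  51. 102.] [ 0.616 -0.104  0.021] [[0.552, -0.139, 0.002], [0.724, -0.071, 0.081]]
scene tray 0.91 [278. 257.  49. 103.] [ 0.619 -0.104  0.019] [[0.553, -0.138, 0.002], [0.724, -0.072, 0.08]]
scene hopper 0.9 [385. 269. 222. 169.] [0.789 0.035 0.22 ] [[0.65, -0.087, 0.006], [0.841, 0.339, 0.251]]
scene jar 0.66 [201. 264.  38.  47.] [ 0.59  -0.275  0.088] [[0.538, -0.31, 0.013], [0.605, -0.241, 0.111]]
scene bottle 0.84 [240. 320.  42.  59.] [ 0.769 -0.218  0.127] [[0.725, -0.251, 0.001], [0.784, -0.188, 0.2]]
scene carton 0.98 [417. 198.  56.  28.] [0.555 0.336 0.054] [[0.499, 0.279, 0.009], [0.587, 0.403, 0.057]]
scene carton 0.27 [221. 243.  60.  43.] [ 0.485 -0.235  0.012] [[0.409, -0.297, -0.001], [0.57, -0.17, 0.02]]
scene spoon 0.85 [221. 242.  61.  43.] [ 0.498 -0.228  0.013] [[0.408, -0.297, 0.0], [0.57, -0.169, 0.02]]
top paddle 0.72 [355. 161.  19.  19.] [ 0.655 -0.057  0.293] [[0.64, -0.077, 0.253], [0.672, -0.038, 0.308]]
top 
[... 1648 characters left out ...]
2399468e+00,  5.26818458e-02,  1.61288743e+00,  1.29747657e-05,
        1.47597366e+00, -1.18985065e-01]), 'joint_vel': array([-1.83945033e-04, -6.08930842e-04,  8.47362933e-04, -8.39108120e-04,
       -8.43865245e-05, -7.02073870e-04]), 'joint_efforts': array([ 1.14269907e-03, -3.93692243e+01, -3.70471001e+01, -1.71921442e-04,
        5.41565842e-04, -1.38185126e-05]), 'tool_pos': array([ 0.22356369, -0.58364148,  0.23132236]), 'tool_rot': array([2.43985687e-05, 9.83321690e-01, 1.81874827e-01, 8.03286311e-06]), 'contact_force': array([ 0.28886198, -0.31226824, -0.04969455]), 'ft_torque': array([ 0.04565081, -0.02203719, -0.04336435]), 'grasp_force': 0.0, 'gripper_width': 0.9989481594095556}
```

Run:
```python
import cv2
a=cv2.imread("pics/top0.png")[90:280,170:460]; cv2.imwrite("pics/top0c.png",cv2.resize(a,None,fx=2.7,fy=2.7,interpolation=cv2.INTER_CUBIC))
```

```text
(no output)
```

View pics/scene0.png

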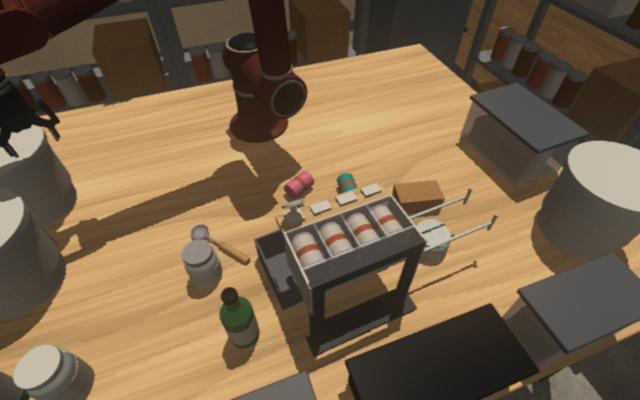

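View pics/top0c.png

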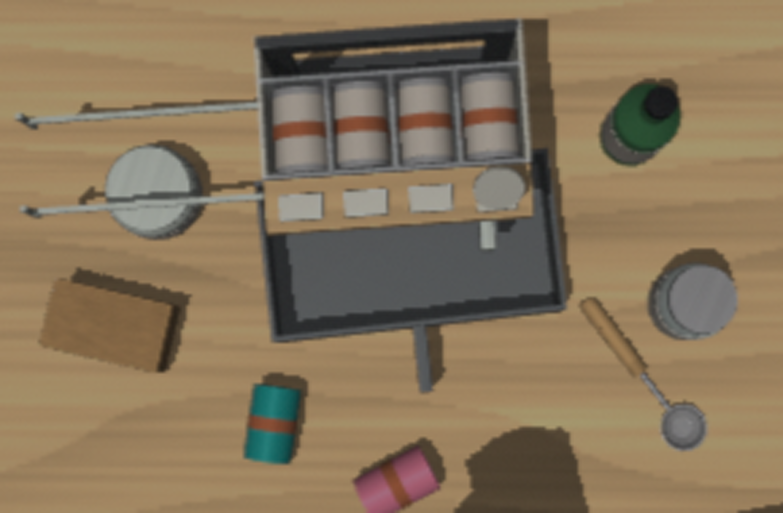

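The paddle (top crop 498,188; scene 294,212) stands before lane 1, the rightmost, so only lane 1 gets emptied. Oblong tags sit at crop (430,198), (365,203) and (300,207).
Possible mix-ups:
- Gate pull at crop (487,235) and tray pull at crop (424,358). I tell them apart by height.
- Turquoise can at (272,424) and pink can at (397,482). Both are decoys to leave alone.

```bash
cat > m.py <<'E'
from h import *
f=grab_frame("top")
full=np.ones((400,640),bool)
v,u=np.nonzero(f["depth"]>0); W=world(f,full); C=f["color"][v,u].astype(int)
hsv=cv2.cvtColor(f["color"],cv2.COLOR_BGR2HSV)[v,u]
def box(m): return (W[:,0]>.4)&(W[:,0]<.9)&(W[:,1]>-.17)&(W[:,1]<.25)&m
def rect(P): 
    (c,s,a)=cv2.minAreaRect(P[:,:2].astype(np.float32)); return np.round(c,4),np.round(s,4),round(a,2)
led=box((abs(W[:,2]-.246)<.006)&(hsv[:,1]>60))
print("ledge",led.sum(),rect(W[led]),np.median(W[led],0))
rim=box((abs(W[:,2]-.080)<.006))
print("rim",rim.sum(),rect(W[rim]))
P=W[rim]
fin=box((abs(W[:,2]-.075)<.008)&(W[:,0]<.53)); print("tfin",fin.sum(),np.round(W[fin].min(0),3),np.round(W[fin].max(0),3),np.round(np.median(W[fin],0),3), rect(W[fin]))
gf=box((abs(W[:,2]-.162)<.006)&(W[:,0]<.70)); print("gfin",gf.sum(),np.round(W[gf].min(0),3),np.round(W[gf].max(0),3),np.round(W[gf].mean(0),4))
hop=box((abs(W[:,2]-.250)<.006)); print("hop250",rect(W[hop]))
pad=box(W[:,2]>.275); print("pad",W[pad].mean(0))
for n,lo,hi in(("decoys",(.3,-.15),(.5,.25)),):
    m=(W[:,0]>lo[0])&(W[:,0]<hi[0])&(W[:,1]>lo[1])&(W[:,1]<hi[1])&(W[:,2]>.02)&(hsv[:,1]>110); m2=m&(hsv[:,0]>75)&(hsv[:,0]<105);m3=m&(hsv[:,0]>150)
    print(W[m2].mean(0),W[m2].min(0),W[m2].max(0)); print(W[m3].mean(0),W[m3].min(0),W[m3].max(0))
# rim front line fit
for n,m in(("front",rim&(W[:,0]<.56)),):
    l=cv2.fitLine(W[m][:,:2].astype(np.float32),cv2.DIST_HUBER,0,.01,.01).ravel(); print(n,m.sum(),l,np.degrees(np.arctan2(-l[0],l[1])))
E
python3 m.py
```

```text
ledge 1257 (array([0.721 , 0.0368]), array([0.1854, 0.2482]), 3.85) [0.65827338 0.03919374 0.2452298 ]
rim 498 (array([0.6211, 0.0202]), array([0.2781, 0.3489]), 28.18)
tfin 115 [ 0.474 -0.     0.068] [0.528 0.166 0.083] [0.505 0.008 0.075] (array([0.5008, 0.0831]), array([0.0537, 0.1665]), 0.08)
gfin 59 [ 0.613 -0.06   0.157] [0.699 0.156 0.167] [ 0.6322 -0.0422  0.1615]
hop250 (array([0.721 , 0.0365]), array([0.1854, 0.2485]), 3.85)
pad [ 0.65612588 -0.05743194  0.29355959]
[0.43746222 0.16786595 0.0467483 ] [0.39848308 0.14134154 0.02818462] [0.4763919  0.19595612 0.05674072]
[0.37404347 0.03368154 0.04691685] [ 0.33841763 -0.00336664  0.02977491] [0.40483378 0.07424166 0.05808773]
front 277 [ 0.11252276 -0.9936491   0.5383763   0.06079418] -173.53923
```

```bash
cat >> m.py <<'E'
print("----")
th=np.radians(3.85); ex=np.array([np.cos(th),np.sin(th)]); ey=np.array([-ex[1],ex[0]]); O=np.array([.7253,.0371])
H=np.c_[(W[:,:2]-O)@ex,(W[:,:2]-O)@ey]
g=(abs(W[:,2]-.161)<.006)&(H[:,0]<-.09)&(H[:,0]>-.125)&(abs(H[:,1]+.085)<.04)
print("gate",g.sum(),H[g].mean(0),H[g].min(0),H[g].max(0))
l=None
r=(W[:,2]>.07)&(W[:,2]<.088)&(H[:,0]<-.05)&(abs(H[:,1])<.2)
l=cv2.fitLine(H[r&(H[:,0]<-.16)&(abs(H[:,1]+.02)>.03)].astype(np.float32),cv2.DIST_HUBER,0,.01,.01).ravel()
print("front in H",l,"yaw rel",np.degrees(np.arctan2(-l[0],l[1])))
for s in(-1,1):
    m=r&(H[:,1]*s>.13); k=cv2.fitLine(H[m].astype(np.float32),cv2.DIST_HUBER,0,.01,.01).ravel(); print("side",s,m.sum(),k)
m=(W[:,2]>.06)&(W[:,2]<.085)&(W[:,0]<.52)&(abs(W[:,1])<.05)
print("tray fin H",m.sum(),H[m].mean(0),H[m].min(0),H[m].max(0),"W",W[m].mean(0),cv2.fitLine(H[m].astype(np.float32),cv2.DIST_HUBER,0,.01,.01).ravel())
E
python3 m.py | sed '1,/----/d'
```

```text
gate 50 [-0.1034744  -0.08493239] [-0.1175753  -0.09116735] [-0.09054248 -0.07802375]
front in H [ 0.04207699 -0.9991144  -0.17966689 -0.08008819] yaw rel -177.58844
side -1 123 [ 0.9996124   0.02784108 -0.13083938 -0.16142108]
side 1 105 [ 0.9988554   0.04783123 -0.11555463  0.14303328]
tray fin H 85 [-0.23020208 -0.01433129] [-0.25316567 -0.0214237 ] [-0.20712552 -0.00641082] W [0.4965797  0.00734422 0.07454851] [ 0.9988658   0.04761446 -0.23020208 -0.01433129]
```

```bash
cat >> h.py <<'E'
TH=np.radians(3.85); O=np.array([.7253,.0371,0])
def target(p,lean,yaw=0,back=0):
    "grasp-point p (hopper frame), lean & yaw deg -> TCP pos, R in world"
    B=Ro.from_euler('z',TH); L=np.radians(lean)
    R=B*Ro.from_euler('z',yaw,degrees=True)*Ro.from_matrix(np.c_[[np.cos(L),0,np.sin(L)],[0,-1,0],[np.sin(L),0,-np.cos(L)]])
    return B.apply(p)+O+(.019-back)*R.as_matrix()[:,2],R
def plan(p,lean,yaw=0,back=0):
    s=state(); w,x,y,z=s["tool_rot"]; Rc=Ro.from_quat([x,y,z,w]); T,R=target(np.array(p),lean,yaw,back)
    rv=(Rc.inv()*R).as_rotvec(); d=T-s["tool_pos"]
    print("t",round(s["time"],2),"rotvec",np.round(rv,4),"shift cm now-axes",np.round(Rc.inv().apply(d)*100,2),"final-axes",np.round(R.inv().apply(d)*100,2),"TCP target",np.round(T,3))
    print("  at hopper-frame grasp pt",np.round(Ro.from_euler('z',-TH).apply(s["tool_pos"]-.019*Rc.as_matrix()[:,2]-O),4),"F",np.round(s["contact_force"],1),"grip",round(s["gripper_width"],3),round(s["grasp_force"],1))
E
python3 -c "
from h import *
plan([-.233,-.0147,.05],25,2.6,.14)"
```

```text
t 1.2 rotvec [-0.0553  0.434   0.2491] shift cm now-axes [ 41.41 -46.75   7.16] final-axes [ 22.69 -55.63  18.48] TCP target [0.443 0.001 0.16 ]
  at hopper-frame grasp pt [-0.5423 -0.5856  0.2503] F [-1.   0.1  0.3] grip 0.999 0.0
```

Call:
jog_arm:
  moves:
    - [[6,2.07,-2.34,0,0,0,0],[6,2.07,-2.34,0,0,0,0],[6,2.07,-2.34,0,0,0,0],[6,2.07,-2.34,0,0,0,0],[6,2.07,-2.34,0,0,0,0],[6,2.07,-2.34,0,0,0,0],[6,2.07,-2.34,0,0,0,0],[6,2.07,-2.34,0,0,0,0],[6,2.07,-2.34,0,0,0,0],[6,2.07,-2.34,0,0,0,0],[6,2.07,-2.34,0,0,0,0],[6,2.07,-2.34,0,0,0,0],[6,2.07,-2.34,0,0,0,0],[6,2.07,-2.34,0,0,0,0],[6,2.07,-2.34,0,0,0,0],[6,2.07,-2.34,0,0,0,0],[6,2.07,-2.34,0,0,0,0],[6,2.07,-2.34,0,0,0,0],[6,2.07,-2.34,0,0,0,0],[6,2.07,-2.34,0,0,0,0]]

```text
time: 2.87
tool_pos: [0.4431, 0.0031, 0.2316]
tool_rot: [0.0, 0.983, 0.182, 0.0]
contact_force: [0.7, -0.3, -0.6]
gripper_width: 0.707
grasp_force: 0.0
```

Call:
jog_arm:
  moves:
    - [[6,0,0,0,-0.0092,0.0723,0.0415],[6,0,0,0,-0.0092,0.0723,0.0415],[6,0,0,0,-0.0092,0.0723,0.0415],[6,0,0,0,-0.0092,0.0723,0.0415],[6,0,0,0,-0.0092,0.0723,0.0415],[6,0,0,0,-0.0092,0.0723,0.0415],[6,0,0,0,0,0,0],[6,0,0,0,0,0,0]]

```text
time: 3.53
tool_pos: [0.4423, 0.0014, 0.2313]
tool_rot: [-0.012, 0.975, 0.055, 0.216]
contact_force: [0.5, 0.5, -0.0]
gripper_width: 0.701
grasp_force: 0.0
```

```bash
python3 -c "
from h import *
plan([-.233,-.0147,.05],25,2.6,.0)
f=grab_frame('wrist'); cv2.imwrite('pics/w1.png',f['color'])
print(pix(f,target(np.array([-.233,-.0147,.075]),25,2.6)[0]))"
```

```text
t 3.53 rotvec [0.0004 0.0007 0.0009] shift cm now-axes [-2.95  0.03 20.52] final-axes [-2.96  0.04 20.52] TCP target [0.502 0.008 0.033]
  at hopper-frame grasp pt [-0.2928 -0.017   0.2485] F [ 0.5  0.5 -0. ] grip 0.701 0.0
(np.float64(326.11638989711173), np.float64(193.50373874129576))
```

View pics/w1.png

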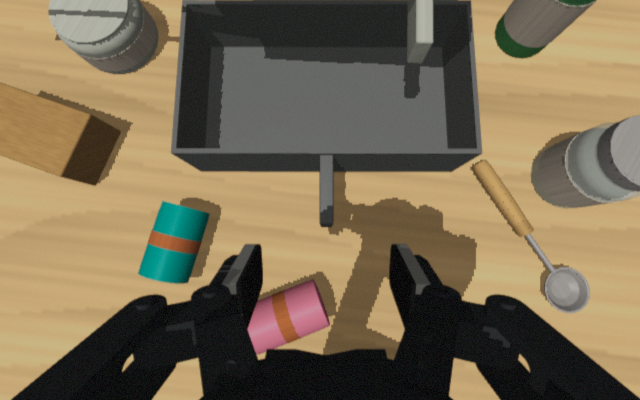

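The wrist view shows the tray pull at (326,190), centred, matching the projected point (326,194). The gate pull is at (420,30). The pink can at (285,318) is clear of the straight descent.

Call:
jog_arm:
  moves:
    - [[6,-0.3,0,2.05,0,0,0],[6,-0.3,0,2.05,0,0,0],[6,-0.3,0,2.05,0,0,0],[6,-0.3,0,2.05,0,0,0],[6,-0.3,0,2.05,0,0,0],[6,-0.3,0,2.05,0,0,0],[6,-0.3,0,2.05,0,0,0],[6,-0.3,0,2.05,0,0,0],[6,-0.3,0,2.05,0,0,0],[6,-0.3,0,2.05,0,0,0],[0,0,0,0,0,0,0],[0,0,0,0,0,0,0],[0,0,0,0,0,0,0],[0,0,0,0,0,0,0],[0,0,0,0,0,0,0],[0,0,0,0,0,0,0],[0,0,0,0,0,0,0],[0,0,0,0,0,0,0]]

```text
time: 5.08
tool_pos: [0.503, 0.0079, 0.0348]
tool_rot: [-0.012, 0.974, 0.055, 0.218]
contact_force: [-3.8, -0.4, 7.2]
gripper_width: 0.157
grasp_force: 59.6
```

```bash
python3 -c "
from h import *
plan([-.145,-.0,.05],25,0,.0)"
```

```text
t 5.08 rotvec [-0.0185 -0.003   0.0415] shift cm now-axes [ 7.82 -1.02  3.89] final-axes [ 7.78 -1.42  3.85] TCP target [0.589 0.028 0.033]
  at hopper-frame grasp pt [-0.2318 -0.0145  0.052 ] F [-3.8 -0.4  7.2] grip 0.157 59.6
```

Call:
jog_arm:
  moves:
    - [[0,0.44,-0.07,0.204,-0.001,0,0.0023],[0,0.44,-0.07,0.204,-0.001,0,0.0023],[0,0.44,-0.07,0.204,-0.001,0,0.0023],[0,0.44,-0.07,0.204,-0.001,0,0.0023],[0,0.44,-0.07,0.204,-0.001,0,0.0023],[0,0.44,-0.07,0.204,-0.001,0,0.0023],[0,0.44,-0.07,0.204,-0.001,0,0.0023],[0,0.44,-0.07,0.204,-0.001,0,0.0023],[0,0.44,-0.07,0.204,-0.001,0,0.0023],[0,0.44,-0.07,0.204,-0.001,0,0.0023],[0,0.44,-0.07,0.204,-0.001,0,0.0023],[0,0.44,-0.07,0.204,-0.001,0,0.0023],[0,0.44,-0.07,0.204,-0.001,0,0.0023],[0,0.44,-0.07,0.204,-0.001,0,0.0023],[0,0.44,-0.07,0.204,-0.001,0,0.0023],[0,0.44,-0.07,0.204,-0.001,0,0.0023],[0,0.44,-0.07,0.204,-0.001,0,0.0023],[0,0,0,0,0,0,0]]

```text
time: 6.58
tool_pos: [0.5841, 0.0274, 0.0348]
tool_rot: [-0.008, 0.975, 0.034, 0.217]
contact_force: [-2.4, 0.2, 6.9]
gripper_width: 0.158
grasp_force: 60.0
```

```bash
python3 -c "
from h import *
plan([-.145,-.0,.05],25,0,.0)"
```

```text
t 6.58 rotvec [-0.0015 -0.0023  0.0028] shift cm now-axes [ 0.33 -0.02  0.38] final-axes [ 0.33 -0.02  0.38] TCP target [0.589 0.028 0.033]
  at hopper-frame grasp pt [-0.1496 -0.0002  0.052 ] F [-2.4  0.2  6.9] grip 0.158 60.0
```

Call:
jog_arm:
  moves:
    - [[0,0.18,0,0.085,0,0,0],[0,0.18,0,0.085,0,0,0],[0,0.18,0,0.085,0,0,0],[0,0,0,0,0,0,0]]

```text
time: 6.92
tool_pos: [0.5893, 0.0278, 0.0347]
tool_rot: [-0.008, 0.976, 0.034, 0.217]
contact_force: [-8.5, -1.5, 11.8]
gripper_width: 0.154
grasp_force: 61.0
```

```bash
python3 -c "
from h import *
plan([-.145,-.0,.05],25,0,.0)"
```

```text
t 6.92 rotvec [-0.0018 -0.001   0.003 ] shift cm now-axes [-0.14 -0.01  0.15] final-axes [-0.14 -0.01  0.15] TCP target [0.589 0.028 0.033]
  at hopper-frame grasp pt [-1.443e-01 -1.000e-04  5.200e-02] F [-8.5 -1.5 11.8] grip 0.154 61.0
```

Call:
jog_arm:
  moves:
    - [[0,0.18,0,0.085,0,0,0],[0,0,0,0,0,0,0],[0,0,0,0,0,0,0],[4,-0.1,0,-0.05,0,0,0],[4,0,0,0,0,0,0],[4,0,0,0,0,0,0],[4,0,0,0,0,0,0],[4,0,0,-1,0,0,0],[4,0,0,-2,0,0,0],[4,0,0,-2,0,0,0],[4,0,0,-2.5,0,0,0],[4,0,0,-2.5,0,0,0],[4,0,0,-2.5,0,0,0],[4,0,0,-2.5,0,0,0],[4,0,0,-2.5,0,0,0]]

```text
time: 8.17
tool_pos: [0.515, 0.0228, 0.1923]
tool_rot: [-0.008, 0.976, 0.034, 0.216]
contact_force: [0.2, 0.6, 0.2]
gripper_width: 0.468
grasp_force: 0.0
```

```bash
cat > g.py <<'E'
from h import *
f=grab_frame("top"); W=world(f,np.ones((400,640),bool)); H=Ro.from_euler('z',-TH).apply(W-O)
g=(abs(W[:,2]-.161)<.006)&(H[:,0]<-.09)&(H[:,0]>-.125)&(H[:,1]>-.125)&(H[:,1]<.03)
print("gate pull",g.sum(),H[g].mean(0),"q",H[g].mean(0)[1]+.09)
m=(H[:,2]>.06)&(H[:,2]<.085)&(H[:,0]>-.18)&(H[:,0]<-.105)&(abs(H[:,1])<.05)
print("tray fin",m.sum(),H[m].mean(0),H[m].min(0),H[m].max(0),cv2.fitLine(H[m][:,:2].astype(np.float32),cv2.DIST_HUBER,0,.01,.01).ravel()[:2] if m.sum()>5 else 0)
E
python3 g.py; python3 -c "
from h import *
plan([-.1,-.085,.147],40,0,.1)
f=grab_frame('top'); cv2.imwrite('pics/t2.png',cv2.resize(f['color'][90:280,170:460],None,fx=2.7,fy=2.7))"
```

```text
gate pull 51 [-0.10355293 -0.08492799  0.1610843 ] q 0.005072005283832087
tray fin 105 [-0.13525767  0.00070023  0.07431726] [-0.16623753 -0.00644609  0.06366738] [-0.10517746  0.00748656  0.08069855] [ 0.9999782  -0.00660694]
t 8.22 rotvec [-0.001  0.254  0.003] shift cm now-axes [5.57 8.46 1.48] final-axes [5.05 8.44 2.85] TCP target [ 0.579 -0.058  0.209]
  at hopper-frame grasp pt [-0.2172 -0.0006  0.2156] F [4.2 0.3 4. ] grip 0.472 0.0
```

View pics/t2.png

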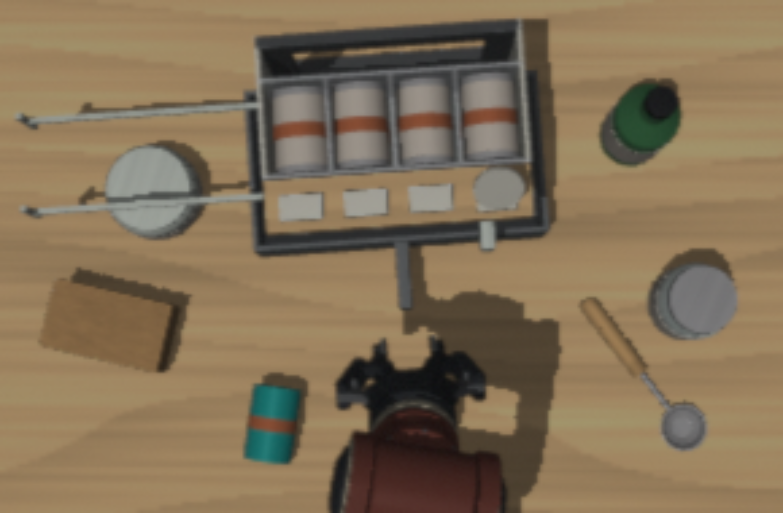

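The tray is home: fin tip at hopper x about -0.166, yaw about 0. The gate is about 5 mm open. Next is the gate pull at top crop (487,235), height 0.161 as it must be.

Call:
jog_arm:
  moves:
    - [[4,0,1.4,0,0,0.047,0.0005],[4,0,1.4,0,0,0.047,0.0005],[4,0,1.4,0,0,0.047,0.0005],[4,0,1.4,0,0,0.047,0.0005],[4,0,1.4,0,0,0.047,0.0005],[4,0,1.4,0,0,0.047,0.0005],[4,0,0,0,0,0,0],[4,0,0,0,0,0,0]]

```text
time: 8.93
tool_pos: [0.5209, -0.0614, 0.1895]
tool_rot: [-0.013, 0.936, 0.03, 0.35]
contact_force: [0.5, -0.6, 0.3]
gripper_width: 0.467
grasp_force: 0.0
```

```bash
python3 -c "
from h import *
plan([-.103,-.085,.147],41,0,.0)
f=grab_frame('wrist'); cv2.imwrite('pics/w3.png',f['color'])
T,R=target(np.array([-.103,-.085,.147]),41); print(pix(f,T-.019*R.as_matrix()[:,2]))"
```

```text
t 8.93 rotvec [-0.0021  0.0007 -0.0041] shift cm now-axes [ 5.34  0.05 12.16] final-axes [ 5.33  0.04 12.17] TCP target [ 0.641 -0.054  0.133]
  at hopper-frame grasp pt [-0.223  -0.0846  0.2039] F [ 0.5 -0.6  0.3] grip 0.467 0.0
(np.float64(326.31886944539195), np.float64(128.96443591164876))
```

View pics/w3.png

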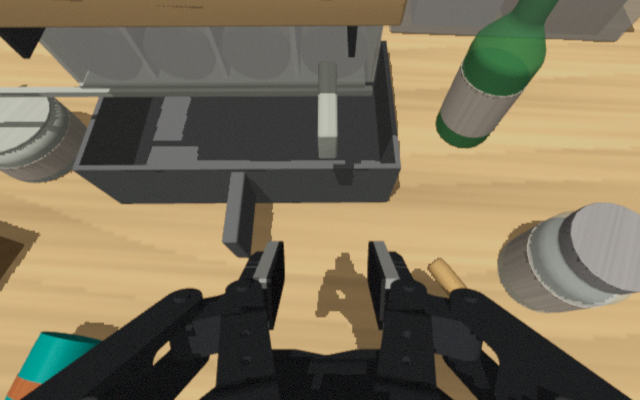

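The wrist view shows the gate pull's fin at about (327,130), between and ahead of the pads. The projected grip point is (326,129), so the aim is good.

Call:
jog_arm:
  moves:
    - [[4,1.78,0,0,0,0,0],[4,1.78,0,0,0,0,0],[4,1.78,0,0,0,0,0],[4,0,0,1.5,0,0,0],[4,0,0,1.5,0,0,0],[4,0,0,1.5,0,0,0],[4,0,0,1.5,0,0,0],[4,0,0,1.5,0,0,0],[4,0,0,1.5,0,0,0],[4,0,0,1.5,0,0,0],[4,0,0,1.5,0,0,0],[4,0,0,0,0,0,0]]

```text
time: 9.98
tool_pos: [0.6406, -0.0509, 0.1331]
tool_rot: [-0.014, 0.937, 0.032, 0.349]
contact_force: [0.2, -0.1, 0.5]
gripper_width: 0.469
grasp_force: 0.0
```

```bash
python3 -c "
from h import *
plan([-.103,-.085,.147],41,0,.0)"
```

```text
t 9.98 rotvec [-0.0053  0.0023 -0.0008] shift cm now-axes [-0.04  0.29  0.02] final-axes [-0.04  0.29  0.03] TCP target [ 0.641 -0.054  0.133]
  at hopper-frame grasp pt [-0.1028 -0.0822  0.1475] F [ 0.2 -0.1  0.5] grip 0.469 0.0
```

Call:
jog_arm:
  moves:
    - [[4,0,0.29,0,0,0,0],[4,0,0,0,0,0,0],[0,0,0,0,0,0,0],[0,0,0,0,0,0,0],[0,0,0,0,0,0,0],[0,0,0,0,0,0,0],[0,0,0,0,0,0,0],[0,0,0,0,0,0,0]]

```text
time: 10.65
tool_pos: [0.6409, -0.0557, 0.1375]
tool_rot: [-0.013, 0.935, 0.031, 0.352]
contact_force: [-5.9, 0.8, 5.6]
gripper_width: 0.152
grasp_force: 58.7
```

```bash
python3 g.py; python3 -c "
from h import *
plan([-.103,-.022,.147],41,0,.0)"
```

```text
gate pull 85 [-0.10160368 -0.08619638  0.16085023] q 0.0038036213106337757
tray fin 102 [-0.13542073  0.00062388  0.07361568] [-0.16430353 -0.00644948  0.06323016] [-0.10702578  0.007515    0.08314687] [0.9999616  0.00875891]
t 10.7 rotvec [-0.0023 -0.0039 -0.0012] shift cm now-axes [-0.34 -6.49  0.37] final-axes [-0.33 -6.49  0.36] TCP target [0.636 0.009 0.133]
  at hopper-frame grasp pt [-0.1029 -0.0869  0.1518] F [-6.5  2.4  5.9] grip 0.149 58.7
```

Call:
jog_arm:
  moves:
    - [[0,0,-0.45,0,0,0,0],[0,0,-0.45,0,0,0,0],[0,0,-0.45,0,0,0,0],[0,0,-0.45,0,0,0,0],[0,0,-0.45,0,0,0,0],[0,0,-0.45,0,0,0,0],[0,0,-0.45,0,0,0,0],[0,0,-0.45,0,0,0,0],[0,0,-0.45,0,0,0,0],[0,0,-0.45,0,0,0,0],[0,0,-0.45,0,0,0,0],[0,0,-0.45,0,0,0,0],[0,0,-0.45,0,0,0,0],[0,0,-0.45,0,0,0,0],[0,0,-0.2,0,0,0,0],[0,0,0,0,0,0,0],[0,0,0,0,0,0,0],[0,0,0,0,0,0,0]]

```text
time: 12.2
tool_pos: [0.6368, 0.0071, 0.1376]
tool_rot: [-0.011, 0.935, 0.031, 0.352]
contact_force: [-4.6, -8.7, 2.7]
gripper_width: 0.152
grasp_force: 59.2
```

```bash
python3 -c "
from h import *
plan([-.103,-.090,.147],41,0,.0)
f=grab_frame('scene'); g=grab_frame('top')
cv2.imwrite('pics/s4.png',np.hstack([cv2.resize(f['color'][170:360,220:480],(400,292)),cv2.resize(g['color'][90:280,240:440],(307,292))]))
H=Ro.from_euler('z',-TH).apply(world(g,np.ones((400,640),bool))-O)
for i,y in enumerate((-.09,-.03,.03,.09)):
  m=(abs(H[:,0])<.03)&(abs(H[:,1]-y)<.006); print(i+1,np.round(np.percentile(H[m,2],[10,50,90]),3))"
```

```text
t 12.2 rotvec [ 0.0013 -0.0046 -0.0006] shift cm now-axes [-0.33  6.6   0.36] final-axes [-0.33  6.6   0.36] TCP target [ 0.641 -0.059  0.133]
  at hopper-frame grasp pt [-0.1029 -0.0239  0.1518] F [-4.6 -8.7  2.7] grip 0.152 59.2
1 [-0.     0.004  0.009]
2 [0.236 0.238 0.242]
3 [0.235 0.238 0.241]
4 [0.235 0.238 0.241]
```

View pics/s4.png

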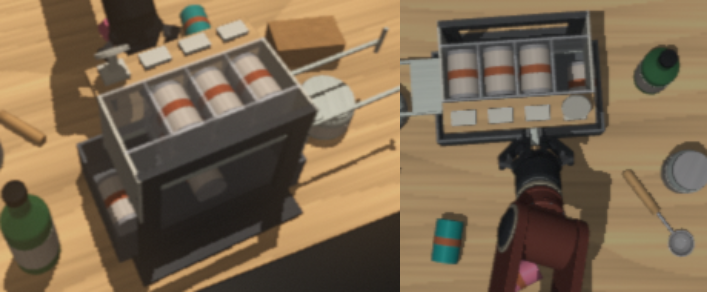

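Lane 1 is empty and lanes 2 to 4 are still full at 0.238. One can shows in the tray's right end at crop (120,205), another under the hopper at about (205,180). I'll check that second can's place before shutting.

Call:
jog_arm:
  moves:
    - [[0,0,0,0,0,0,0],[0,0,0,0,0,0,0],[0,0,0,0,0,0,0],[0,0,0,0,0,0,0],[0,0,0,0,0,0,0],[0,0,0,0,0,0,0]]

```text
time: 12.8
tool_pos: [0.6367, 0.0071, 0.1375]
tool_rot: [-0.011, 0.935, 0.031, 0.352]
contact_force: [-5.3, -8.6, 3.8]
gripper_width: 0.148
grasp_force: 59.2
```

```bash
cat > c.py <<'E'
from h import *
for n in("scene","wrist"):
    f=grab_frame(n)
    for q in regions_of("can1_low",f)[:8]:
        w=world(f,q["pixels"])
        if len(w): h=Ro.from_euler('z',-TH).apply(w-O); print(n,round(q["p"],2),np.round(q["rect"]),len(w),np.round(np.median(h,0),3),np.round(h.min(0),3),np.round(h.max(0),3))
    cv2.imwrite(f"pics/{n}5.png",f["color"])
E
python3 c.py
```

```text
scene 0.64 [296. 303.  29.  42.] 619 [ 0.009 -0.129  0.054] [-0.07  -0.15   0.003] [ 0.048 -0.112  0.144]
wrist 0.71 [440. 218.  72.  48.] 2862 [-0.035 -0.117  0.049] [-0.052 -0.15   0.004] [ 0.003 -0.085  0.128]
```

View pics/wrist5.png

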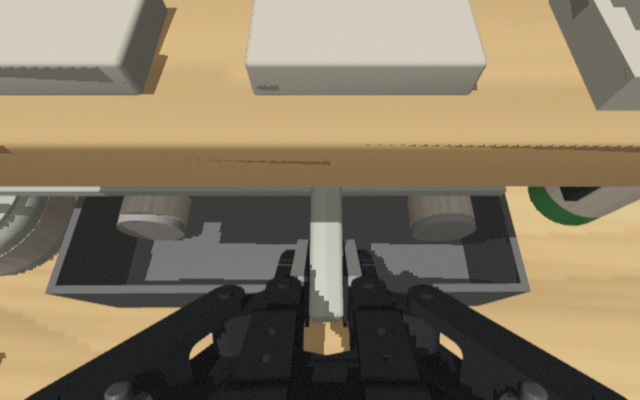

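Both cans lie in the tray, at (155,215) left and (442,218) right. Shutting the gate.

Call:
jog_arm:
  moves:
    - [[0,0,0.45,0,0,0,0],[0,0,0.45,0,0,0,0],[0,0,0.45,0,0,0,0],[0,0,0.45,0,0,0,0],[0,0,0.45,0,0,0,0],[0,0,0.45,0,0,0,0],[0,0,0.45,0,0,0,0],[0,0,0.45,0,0,0,0],[0,0,0.45,0,0,0,0],[0,0,0.45,0,0,0,0],[0,0,0.45,0,0,0,0],[0,0,0.45,0,0,0,0],[0,0,0.45,0,0,0,0],[0,0,0.45,0,0,0,0],[0,0,0.25,0,0,0,0],[0,0,0.1,0,0,0,0],[0,0,0,0,0,0,0],[0,0,0,0,0,0,0]]

```text
time: 14.5
tool_pos: [0.6409, -0.0554, 0.1374]
tool_rot: [-0.015, 0.936, 0.032, 0.351]
contact_force: [-9.8, 9.7, 10.2]
gripper_width: 0.155
grasp_force: 60.6
```

```bash
python3 -c "
from h import *
plan([-.103,-.090,.147],41,0,.0)"
```

```text
t 14.5 rotvec [-0.0061 -0.003  -0.0016] shift cm now-axes [-0.32  0.34  0.35] final-axes [-0.32  0.34  0.35] TCP target [ 0.641 -0.059  0.133]
  at hopper-frame grasp pt [-0.103  -0.0867  0.1517] F [-9.8  9.7 10.2] grip 0.155 60.6
```

Call:
jog_arm:
  moves:
    - [[0,0,0.15,0,0,0,0],[0,0,0.15,0,0,0,0],[0,0,0.15,0,0,0,0],[0,0,0,0,0,0,0]]

```text
time: 14.83
tool_pos: [0.6411, -0.0593, 0.1375]
tool_rot: [-0.016, 0.936, 0.032, 0.351]
contact_force: [-9.0, 13.2, 10.1]
gripper_width: 0.155
grasp_force: 60.7
```

```bash
python3 -c "
from h import *
plan([-.103,-.090,.147],41,0,.0)"
```

```text
t 14.83 rotvec [-0.0074 -0.0028 -0.0018] shift cm now-axes [-0.32 -0.05  0.36] final-axes [-0.32 -0.05  0.36] TCP target [ 0.641 -0.059  0.133]
  at hopper-frame grasp pt [-0.1029 -0.0906  0.1518] F [-9.  13.2 10.1] grip 0.155 60.7
```

Call:
jog_arm:
  moves:
    - [[0,0,0.15,0,0,0,0],[0,0,0.15,0,0,0,0],[0,0,0,0,0,0,0]]

```text
time: 15.08
tool_pos: [0.6411, -0.0593, 0.1374]
tool_rot: [-0.019, 0.936, 0.033, 0.351]
contact_force: [-10.6, 25.7, 13.5]
gripper_width: 0.157
grasp_force: 61.3
```

```bash
python3 -c "
from h import *
plan([-.103,-.090,.147],41,0,.0)"
```

```text
t 15.08 rotvec [-0.0133 -0.0016 -0.0027] shift cm now-axes [-0.32 -0.05  0.36] final-axes [-0.32 -0.05  0.36] TCP target [ 0.641 -0.059  0.133]
  at hopper-frame grasp pt [-0.1029 -0.0908  0.1518] F [-10.6  25.7  13.5] grip 0.157 61.3
```

Call:
jog_arm:
  moves:
    - [[0,0,-0.3,0,0,0,0],[4,0,0,0,0,0,0],[4,0,0,0,0,0,0],[4,0,0,0,0,0,0],[4,0,0,0,0,0,0],[4,0,0,0,0,0,0],[4,0,0,-1,0,0,0],[4,0,0,-1.5,0,0,0],[4,0,0,-1.5,0,0,0],[4,0,0,-1.5,0,0,0],[4,0,0,-1.5,0,0,0],[4,0,0,-2,0,0,0],[4,0,0,-2,0,0,0],[4,0,0,-2,0,0,0],[4,0,0,-1,0,0,0],[4,0,0,0,0,0,0],[4,0,0,0,0,0,0]]

```text
time: 16.5
tool_pos: [0.5494, -0.0687, 0.2422]
tool_rot: [-0.013, 0.935, 0.031, 0.352]
contact_force: [-0.3, -0.3, -0.3]
gripper_width: 0.468
grasp_force: 0.0
```

```bash
python3 g.py; python3 -c "
from h import *
f=grab_frame('wrist'); g=grab_frame('top')
cv2.imwrite('pics/f6.png',np.hstack([cv2.resize(f['color'],(467,292)),cv2.resize(g['color'][90:280,240:440],(307,292))]))
H=Ro.from_euler('z',-TH).apply(world(g,np.ones((400,640),bool))-O)
for i,y in enumerate((-.09,-.03,.03,.09)):
  m=(abs(H[:,0])<.03)&(abs(H[:,1]-y)<.006); print(i+1,np.round(np.percentile(H[m,2],[10,50,90]),3))
print(state()['contact_force'])"
```

```text
gate pull 54 [-0.10332559 -0.08947092  0.16061339] q 0.0005290752323904441
tray fin 103 [-0.13560142  0.00082051  0.07392734] [-0.16448769 -0.00626026  0.06567111] [-0.10689452  0.00750239  0.08136755] [ 0.99999785 -0.00206572]
1 [0.131 0.135 0.138]
2 [0.235 0.238 0.241]
3 [0.235 0.239 0.242]
4 [0.235 0.238 0.242]
[1.04081026 0.01737042 0.69163964]
```

View pics/f6.png

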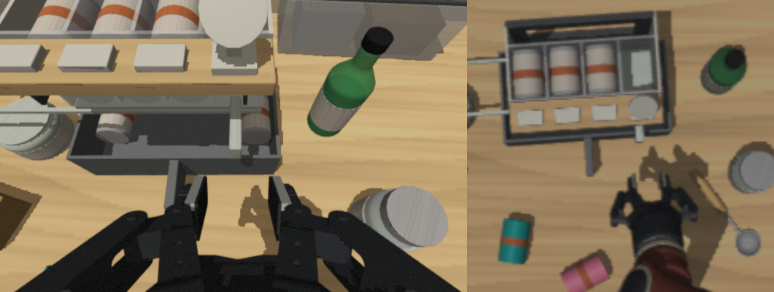

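The gate is shut (q about 0.5 mm) and the tray is home with both lane 1 cans in it, at (115,120) and (255,118). Lanes 2 to 4 are full and the gripper is clear of everything.

```bash
python3 -c "
from plant import *
print(job_done())"
```

```text
the job is handed in; nothing more can be done
None
```

The job is handed in; no verdict came back. At my last check the tray was home with both lane 1 cans in it (the paddle marks lane 1), lanes 2–4 were still full, the gate was shut to about 0.5 mm, and the gripper was clear of everything.

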